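# Close and latch the optical flat box

## Task

Close up the optical flat box: push its sliding glass lid fully shut with the fingertips, and then push the swing latch round until it lies fully across in front of the shut lid. Only push: pinch and lift nothing, leave the box seated in its cradle, and do not disturb the micrometers or the surface gauge.

Things in the scene. Friction and masses are not known exactly. Their poses are not given: they have to be found in the camera images.
- flatbox: Steel box for an optical flat, 110 mm long (x), 90 mm wide (y; 98 mm over the side guides), walls 42 mm and side guides 54 mm high, 1.4 kg; loose, seated in the cradle. Origin: centre of the underside, 14 mm above the work surface; x along, y across, z up. The lid opens towards its -x end; the latch is at the -x end of its +y side.
- lid (a joint): Opening of the sliding lid in m: 0 fully shut (hard stop), to 0.080 open; it moves to the box's -x as it opens. Friction about 1.5 N, stays where left. The lid is a flat steel frame with a glass pane, 90 mm wide, top 51 mm above the box's underside, nothing on it to grip; a steel lip hangs down at its -x end.
- lid_lip (a point): Centre of the outer (-x) face of the lid's lip: an upright flat face 90 mm wide (box y), 20 mm high (31 to 51 mm above the box's underside). Moves with the lid; 61 mm to -x of the box's centre when shut. Axes parallel to the box's.
- latch (a joint): Angle of the swing latch about its upright pivot, rad: 0 fully across in front of the shut lid's lip (bar points to the box's -y; hard stop), 1.57 bar points to -x, larger is farther out towards +y, to 2.6. Bar direction in the box frame: (-sin q, -cos q). Friction 0.03 N m, stays where left.
- latch_pivot (a point): Pivot of the latch at the bar's mid-height, 68 mm to -x and 60 mm to +y of the box's centre, 43 mm above its underside. It stands on an ear of the box (box x -76 to -31 mm, y to 67 mm, top 34 mm above the underside). Axes parallel to the box's.
- latch_tip (a point): Middle of the free end of the latch bar, at mid-height. The bar is straight dark steel, 66 mm from pivot to end, 8 mm thick, 14 mm high (36 to 50 mm above the box's underside). The axes turn with the bar: its -y points along the bar from pivot to tip.
- mic_large_c (a point): Bystander: largest micrometer, black frame, standing upright in a slot of the fixed wooden rack (140 x 80 mm); point on its spindle axis 87 mm above its foot; it reaches 153 mm; its foot is 18 mm above the work surface.
- mic_medium_c (a point): Bystander: middle micrometer, satin frame, in the rack; point on its spindle axis 73 mm above its foot; it reaches 139 mm.
- mic_small_c (a point): Bystander: smallest micrometer, chrome frame, in the rack; point on its spindle axis 59 mm above its foot; it reaches 125 mm.
- gauge_c (a point): Bystander: surface gauge, red cast-iron base 70 x 60 x 37 mm with an upright pillar to 146 mm and a scriber; point on the base's axis 20 mm above its foot, which is 8 mm above the work surface.
- cradle: Wooden cradle fixed to the drawer floor, 150 x 130 mm, rails 10 mm high round the box's foot (2 mm play) that keep the box from sliding. Origin: centre of the underside, 8 mm above the work surface (= drawer floor); axes parallel to the box's.

How it is judged:
On the way, in this order (a step that is already met when the one before it is completed fails the run):
1. the lid is pushed fully shut while the latch is still swung out (value of joint lid below 0.004 m and value of joint latch above 1.2 rad), for 0.2 s.
2. the latch lies fully across in front of the shut lid (value of joint lid below 0.004 m and value of joint latch below 0.12 rad), for 0.2 s.
At the end, for the whole second after the job is handed in: Lid within 4 mm of fully shut, latch within 0.12 rad of fully across, and the box still level and seated in its cradle (within 8 mm of where it was), at rest (all of step 2 and distance of flatbox from where it was at the start of the episode below 0.008 m and angle between flatbox's own z axis and vertical below 0.06 rad and linear speed of flatbox below 0.02 m/s); the robot touches nothing.
It fails at once if the box is lifted, tipped or carried out of its cradle (distance of flatbox from where it was at the start of the episode above 0.012 m or angle between flatbox's own z axis and vertical above 0.15 rad).
It fails at once if a micrometer is moved, lifted or knocked (distance of any of mic_large_c, mic_medium_c, mic_small_c from where it was at the start of the episode above 0.02 m).
It fails at once if the surface gauge is moved, lifted or knocked (distance of gauge_c from where it was at the start of the episode above 0.02 m).
It also fails if it takes over 48 s, if anything falls off the work surface, if the arm or the gripper's body presses on something with over 40 N, if the wrist force passes 120 N, or if a joint passes its speed limit or range.

## Robot

A 7-joint arm with a two-finger parallel gripper is mounted at the origin on the work surface. World frame = base frame: x ahead of the robot, y to its left, z up, the work surface at z = 0. Lengths are in m, angles in rad, forces in N, time in s.
With the tool pointing down it reaches from about 0.4 to 0.85 m from the base axis. Payload 4.4 kg.
Tool frame: the origin (TCP) lies between the finger pads; the fingertips stand 8 mm ahead of it and the grasp point (between the pads) lies 11 mm behind it; y points along the fingers, z is the direction in which the jaws open and shut, and the axes are right-handed (so a half turn about y gives the same grasp; the last joint's range is limited). The gripper opens to 94 mm and grips with 3 to 60 N. Pads are 16 mm wide; open, the fingers measure 119 mm over their backs; the gripper's body (75 mm by 177 mm) begins 78 mm behind the grasp point.
Start: joints at [1.122, 0.628, 0.038, 1.517, -0.027, 0.996, -0.02], TCP at [0.243, -0.603, 0.213] pointing down, gripper open.
Joint ranges: [-3.06, 3.06], [-0.37, 2.12], [-1.25, 1.32], [0.18, 2.47], [-1.1, 4.24], [0.23, 1.98], [-2.94, 2.94]. Speed limits (rad/s): [2.57, 2.57, 3.14, 3.14, 3.14, 3.14, 3.14].

## Interface

Orientations are given as a 3x3 rotation matrix whose columns are the frame's x, y, z axes.
In Python, from workcell import r, read_camera, boxes_of gives the robot as it stands. The module is installed in compiled form; this text tells all that it offers.
- The arm moves only by the shell command python3 -m inch 'ROWS' [FORCE]. ROWS is a JSON object of lists of equal length, an entry for each row: "grip": the finger opening in m, from 0 to 0.094; "offset": the shift along the tool's x, y, z in m, a list of three; "turn": the turn about the tool's y in rad. In form: {"grip": [grip, ...], "offset": [[dx, dy, dz], ...], "turn": [turn, ...]}. A call has 1 to 12 rows; each row shifts and turns the commanded pose from where the row before left it, along the tool's axes as they then stand; what a row does not reach is not made up. A row lasts 1/8 s, in which the tool goes at most 62.5 mm and 10.7 degrees, less where a joint would pass 70% of its speed; a pose out of reach is approached as far as the arm can. A call is refused whole if a number of a shift passes 0.0625 or a number of a turn 0.188, either way. A call with a gripper value outside its range is refused whole. The fingers move at their own pace and stop on an object; FORCE is the grip in N (left out, the last holds). Time passes only in rows, so rows that do not move let the fingers close. It gives the time, the measured TCP pose, the force and the opening at its end, in the units of the state.
- r.get_state(): the state, without advancing time (a new reading comes with each control period).
- read_camera(name): name is "scene" or "top"; returns a dict with "frame" (480x640x3 uint8, red, green, blue), "fx", "fy", "cx", "cy" (pixels), "k1" (the pictures are not rectified: a ray, as slopes to the right and down, at radius r is drawn at 1 + k1 r^2 times it, then the intrinsics apply), "rvec" (rotation vector, rad) and "tvec" (3), from world to camera coordinates, as OpenCV has them. Camera axes: x right, y down, z forward; pixel columns grow to the right and rows downward; lengths in m; the calibration is good to about 2 mm. A picture is of the moment at which its call begins. There is no depth.
- r.hand_in(): hands the job in, once; it reports no verdict.
Trained networks look in the newest picture that a camera, given by its name, has taken for a name from the list of things; names that differ only in an ending like _2 or _b are one class to them, and where a whole thing is asked for, a point or a joint stands for the part that bears it (a point fixed in the world has none). Each returns a list of dicts, best first, with "p" (0 to 1); they miss things now and then, are a little off and sometimes report something else, mostly with a low value. They report only what shows in the picture. A call takes as long as a camera call.
- boxes_of(camera, target): "bbox" ([left, top, width, height] in pixels, round what is visible of it).
The state is a dict: "clock": time; "joints": joint angles; "joint_velocities": joint speeds; "tau": joint torques, N m; "ee_pos": TCP position; "ee_rot": TCP orientation; "force": force on the tool from outside, world axes, zero at the start; "torque": the same for the moment, N m; "gripper_width": finger opening in m.
Only numpy, scipy, OpenCV 4.12 (cv2) and the standard library are available. Lean on these libraries where they do the work, as an engineer would, in place of code of your own. Each camera call takes 0.05 s, during which the arm holds its last target.

## Working session

There is one attempt and no reset: what is moved stays moved. The work goes in short steps, Python scripts to look and compute and a shell command to move; the robot and the scene stay as the last step left them, time stands still between calls to the robot, and variables do not carry over. Pictures are saved under pics/ and viewed, and the job is handed in when it is done.

```bash
mkdir -p pics; python3 - <<'E'
from workcell import r, read_camera, boxes_of
import cv2,numpy as np
s=r.get_state()
for k in s: print(k,np.round(s[k],4).tolist())
for c in("scene","top"):
    d=read_camera(c); cv2.imwrite(f"pics/{c}0.png",d["frame"][:,:,::-1])
    print(c,[d[k] for k in("fx","fy","cx","cy","k1","rvec","tvec")])
    for t in("flatbox","lid","latch","lid_lip","latch_pivot","latch_tip","cradle","gauge_c","mic_large_c"):
        print(t,[(np.round(b["bbox"]).tolist(),round(b["p"],2)) for b in boxes_of(c,t)][:3])
E
```

```text
clock 0.0
joints [1.1222, 0.6293, 0.0384, 1.5183, -0.027, 0.9963, -0.02]
joint_velocities [0.0004, -0.0003, 0.0001, 0.0017, 0.0014, -0.0012, 0.0008]
tau [-0.0006, -54.9739, 1.1436, -18.6639, -0.0521, 0.0235, 0.0001]
ee_pos [0.2426, -0.6024, 0.2126]
ee_rot [[-0.9276, -0.0007, 0.3736], [-0.3736, 0.0017, -0.9276], [0.0, -1.0, -0.0018]]
force [-0.2199, -0.2201, 0.6242]
torque [-0.0176, 0.0142, 0.0026]
gripper_width 0.0939
scene [443.5246740654687, 443.5246740654687, 312.3082201687243, 231.55421874669543, -0.01283470179175301, array([ 1.81238995,  1.78326206, -0.68585401]), array([-0.02096181, -0.37636154,  1.41259373])]
flatbox [([294.0, 207.0, 69.0, 82.0], 0.76)]
lid [([290.0, 208.0, 56.0, 50.0], 0.84), ([292.0, 208.0, 72.0, 82.0], 0.63)]
latch []
lid_lip [([293.0, 211.0, 53.0, 44.0], 0.85)]
latch_pivot [([294.0, 203.0, 71.0, 92.0], 0.56)]
latch_tip [([102.0, 228.0, 34.0, 31.0], 0.62), ([339.0, 204.0, 18.0, 29.0], 0.44)]
cradle [([296.0, 254.0, 78.0, 51.0], 0.58), ([110.0, 211.0, 34.0, 39.0], 0.31)]
gauge_c [([489.0, 233.0, 52.0, 53.0], 0.63)]
mic_large_c [([118.0, 190.0, 36.0, 46.0], 0.85)]
top [558.3730794846616, 558.3730794846616, 313.90884950948606, 245.59388893482625, -0.1165969271055162, array([ 2.19230545, -2.14774068,  0.12487961]), array([-0.0155395 ,  0.60850417,  1.38066234])]
flatbox [([263.0, 210.0, 63.0, 83.0], 0.88), ([457.0, 238.0, 30.0, 10.0], 0.68)]
lid [([278.0, 232.0, 48.0, 59.0], 0.97)]
latch [([266.0, 273.0, 17.0, 21.0], 0.58)]
lid_lip [([275.0, 238.0, 52.0, 51.0], 0.73)]
latch_pivot [([266.0, 214.0, 60.0, 79.0], 0.86)]
latch_tip []
cradle [([255.0, 205.0, 71.0, 54.0], 0.96)]
gauge_c [([118.0, 207.0, 35.0, 38.0], 0.7)]
mic_large_c [([453.0, 268.0, 31.0, 16.0], 0.79)]
```

```bash
python3 - <<'E'
import cv2
a=cv2.imread("pics/top0.png"); cv2.imwrite("pics/topz.png",cv2.resize(a[190:310,220:360],None,fx=5,fy=5,interpolation=cv2.INTER_CUBIC))
a=cv2.imread("pics/scene0.png"); cv2.imwrite("pics/scenez.png",cv2.resize(a[190:310,260:400],None,fx=5,fy=5,interpolation=cv2.INTER_CUBIC))
E
```

```text
(no output)
```

View pics/top0.png

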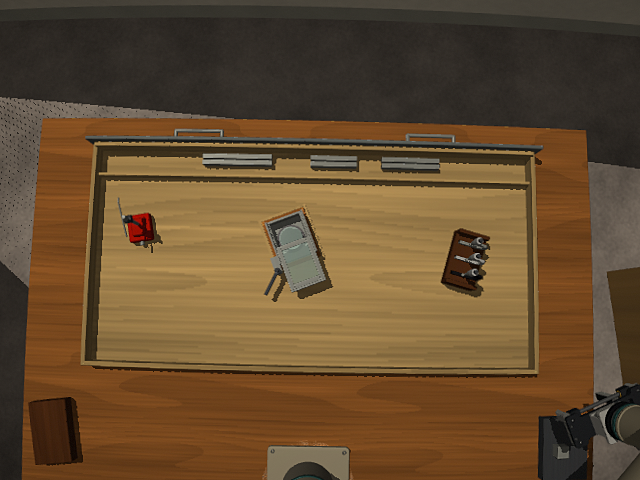

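View pics/scene0.png

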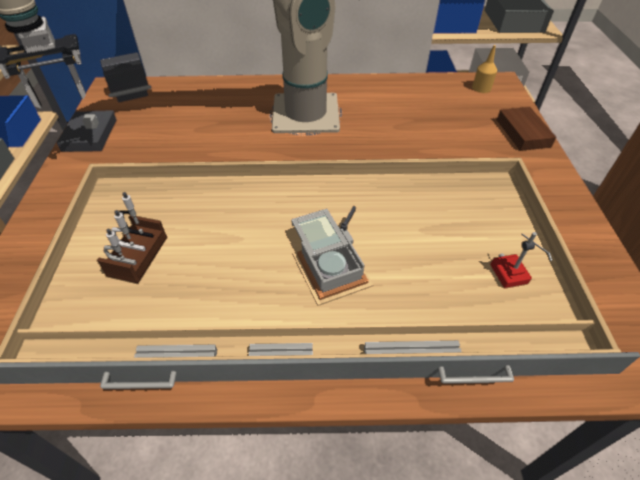

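```bash
sleep 1
```

```text
(no output)
```

View pics/topz.png

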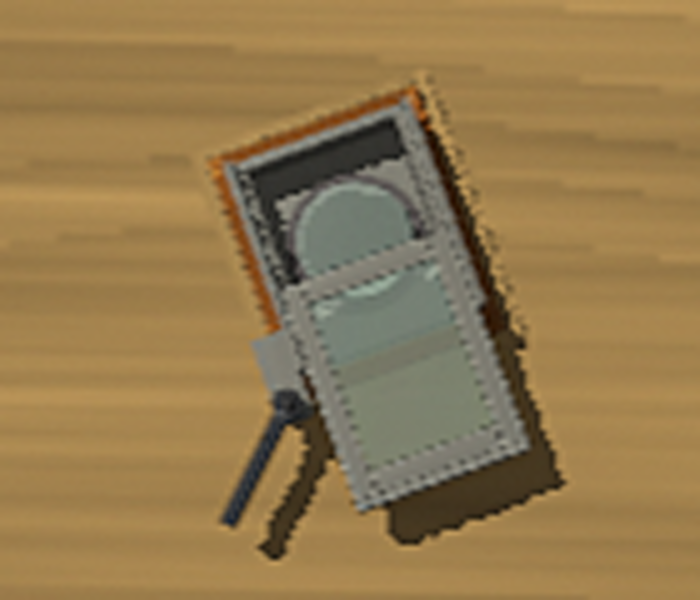

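View pics/scenez.png

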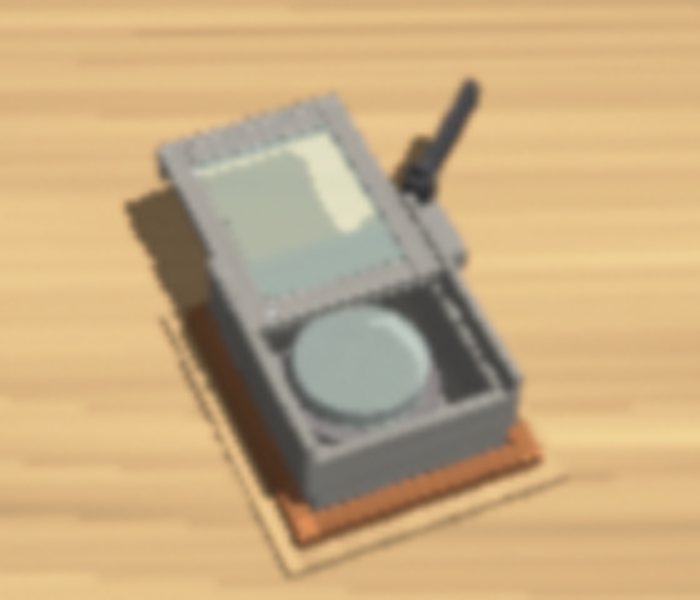

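```bash
cat > h.py <<'E'
import numpy as np,cv2
from scipy.optimize import least_squares
def proj(P,d):
    K=np.array([[d["fx"],0,d["cx"]],[0,d["fy"],d["cy"]],[0,0,1]])
    return cv2.projectPoints(np.asarray(P,float).reshape(-1,3),np.array(d["rvec"]),np.array(d["tvec"]),K,np.array([d["k1"],0,0,0,0]))[0][:,0]
def b2w(p,P):
    x,y,a=p[:3];c,s=np.cos(a),np.sin(a);P=np.asarray(P,float).reshape(-1,3)
    return np.c_[x+c*P[:,0]-s*P[:,1],y+s*P[:,0]+c*P[:,1],P[:,2]+.014]
def model(p):
    q,l=p[3],p[4];L=p[5]
    return b2w(p,[(-.061-l,.045,.051),(-.061-l,-.045,.051),(-.061-l+L,.045,.051),(-.061-l+L,-.045,.051),
      (-.068,.060,.050),(-.068-.066*np.sin(q),.060-.066*np.cos(q),.05),(.055,.049,.054),(.055,-.049,.054)])
E
python3 - <<'E'
from h import *
from workcell import read_camera
dt,ds=read_camera("top"),read_camera("scene")
o=np.array
T=o([(362,510),(528,445),(285,290),(440,235),(290,402),(230,522),(228,165),(408,95)])/5+[220,190]-.4
S=o([(335,95),(160,150),(430,265),(270,328),(418,185),(472,85),(518,378),(312,455)])/5+[260,190]-.4
f=lambda p:np.r_[(proj(model(p),dt)-T).ravel(),(proj(model(p),ds)-S).ravel()]
s=least_squares(f,[.5,0,.4,2,.06,.11],loss='soft_l1')
print(s.x.round(4),s.fun.reshape(-1,2).round(1).tolist())
p=s.x
for f in(lambda p:(proj(model(p),dt)-T).ravel(),lambda p:(proj(model(p),ds)-S).ravel()):
  print(least_squares(f,p,loss='soft_l1').x.round(4))
q,l=p[3],p[4]
for n,P in dict(lip=(-.061-l,0,.041),lipshut=(-.061,0,.041),piv=(-.068,.06,.043),tip=(-.068-.066*np.sin(q),.06-.066*np.cos(q),.043)).items(): print(n,b2w(p,P).round(4))
E
```

```text
[0.6282 0.055  0.3802 2.3865 0.0686 0.1132] [[-0.0, -0.2], [1.1, -0.2], [-0.6, 0.8], [2.5, -0.9], [-0.1, 0.1], [-0.0, 0.2], [-0.7, -0.6], [0.3, -0.3], [0.3, 0.0], [-0.7, -0.1], [2.3, 0.1], [-3.9, -0.0], [0.7, -1.7], [0.2, -0.6], [1.3, 0.1], [-0.7, -0.3]]
[0.6276 0.055  0.3758 2.3816 0.068  0.1135]
[0.6292 0.0549 0.3841 2.3921 0.069  0.1125]
lip [[0.5079 0.0069 0.055 ]]
lipshut [[0.5716 0.0324 0.055 ]]
piv [[0.5428 0.0855 0.057 ]]
tip [[0.483  0.1134 0.057 ]]
```

```bash
cat >> h.py <<'E'
BP=[.6282,.055,.380]
def todo(bx,by,z):
    from workcell import r
    s=r.get_state();w=b2w(BP,(bx,by,0))[0];w[2]=z
    R=np.array(s["ee_rot"]);return (R.T@(w-np.array(s["ee_pos"]))).round(4), w.round(4)
def where():
    from workcell import r
    s=r.get_state();d=np.array(s["ee_pos"])-[BP[0],BP[1],0];c,n=np.cos(BP[2]),np.sin(BP[2])
    return np.round([c*d[0]+n*d[1],-n*d[0]+c*d[1],d[2]],4)
E
python3 - <<'E'
from h import *
print(todo(-.168,0,.057),where())
c=np.array([-.068,.060])
for q in np.r_[2.39,2.2:-.1:-.2,0]:
    u=np.array([-np.sin(q),-np.cos(q)]);m=np.array([np.cos(q),-np.sin(q)])
    print(round(q,2),(c+.045*u-m*(.004+.008*abs(m[0])+.0125*abs(m[1]))).round(4))
E
```

```text
(array([-0.4353,  0.1565, -0.4669]), array([ 0.4722, -0.0073,  0.057 ])) [-0.602  -0.4681  0.2135]
2.39 [-0.0853  0.1054]
2.2 [-0.0933  0.1017]
2.0 [-0.1011  0.0957]
1.8 [-0.1077  0.0877]
1.6 [-0.1125  0.078 ]
1.4 [-0.1153  0.0698]
1.2 [-0.1167  0.061 ]
1.0 [-0.116   0.0515]
0.8 [-0.1132  0.0419]
0.6 [-0.108   0.0328]
0.4 [-0.1005  0.0249]
0.2 [-0.091   0.0187]
-0.0 [-0.08   0.015]
0.0 [-0.08   0.015]
```

```bash
python3 -m inch '{"grip":[0,0,0,0,0,0,0,0,0,0,0,0],"offset":[[-0.04,0,-0.042],[-0.04,0,-0.042],[-0.04,0,-0.042],[-0.04,0,-0.042],[-0.04,0,-0.042],[-0.04,0,-0.042],[-0.04,0,-0.042],[-0.04,0,-0.042],[-0.04,0,-0.042],[-0.04,0,-0.042],[-0.035,0,-0.047],[0,0,0]],"turn":[0,0,0,0,0,0,0,0,0,0,0,0]}' 10
python3 -c "
from h import *
print(where(),todo(-.168,0,.057))
from workcell import *
d=read_camera('top');cv2.imwrite('pics/t1.png',d['frame'][150:350,200:400,::-1].repeat(3,0).repeat(3,1))
d=read_camera('scene');cv2.imwrite('pics/s1.png',d['frame'][150:350,200:400,::-1].repeat(3,0).repeat(3,1))"
```

```text
clock: 2.6
ee_pos: [0.4731, -0.0019, 0.2137]
ee_rot: [[-0.924, 0.001, 0.382], [-0.382, 0.002, -0.924], [-0.002, -1.0, -0.002]]
force: [-0.5, -0.4, -0.0]
gripper_width: 0.0006
[-0.1651  0.0047  0.2137] (array([0.0033, 0.1566, 0.0049]), array([ 0.4722, -0.0073,  0.057 ]))
```

```bash
python3 -m inch '{"grip":[0,0,0,0,0],"offset":[[0.003,0.04,0.005],[0,0.045,0],[0,0.045,0],[0,0.026,0],[0,0,0]],"turn":[0,0,0,0,0]}'
python3 -c "
from h import *
print(where(),todo(-.168,0,.057))
from workcell import *
d=read_camera('top');cv2.imwrite('pics/t1.png',d['frame'][150:350,200:400,::-1].repeat(3,0).repeat(3,1))
d=read_camera('scene');cv2.imwrite('pics/s1.png',d['frame'][150:350,200:400,::-1].repeat(3,0).repeat(3,1))"
```

```text
clock: 3.32
ee_pos: [0.4693, -0.0152, 0.0562]
ee_rot: [[-0.929, -0.004, 0.371], [-0.371, -0.001, -0.929], [0.004, -1.0, -0.001]]
force: [-0.3, 1.2, -0.1]
gripper_width: 0.0005
[-0.1736 -0.0062  0.0562] (array([-0.0056, -0.0009, -0.0062]), array([ 0.4722, -0.0073,  0.057 ]))
```

View pics/s1.png

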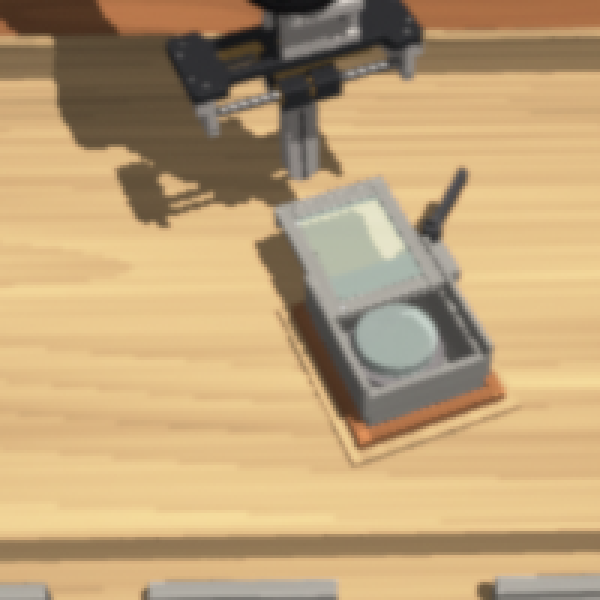

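View pics/t1.png

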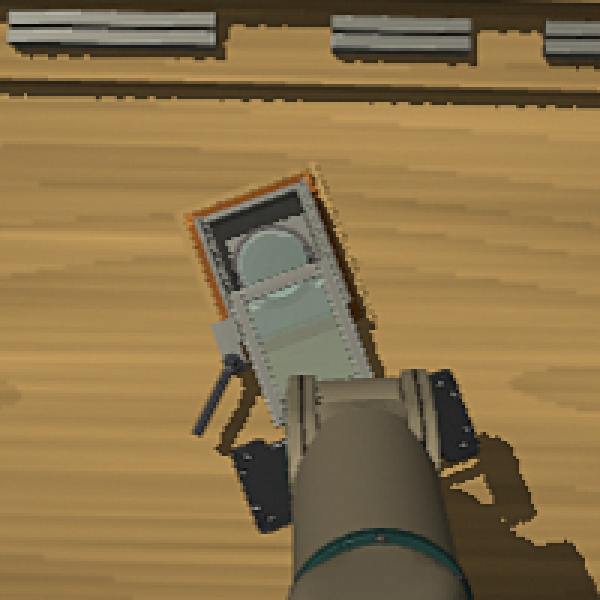

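```bash
python3 -m inch '{"grip":[0,0,0,0,0,0,0],"offset":[[-0.012,0,-0.006],[-0.01,0,0],[-0.008,0,0],[-0.008,0,0],[-0.008,0,0],[-0.008,0,0],[0,0,0]],"turn":[0,0,0,0,0,0,0]}'
python3 -c "
from h import *
print(where(),todo(-.069,0,.057))"
```

```text
clock: 4.3
ee_pos: [0.52, 0.0131, 0.0574]
ee_rot: [[-0.927, 0.002, 0.374], [-0.374, 0.0, -0.927], [-0.002, -1.0, 0.0]]
force: [-0.0, 0.4, 0.3]
gripper_width: 0.0007
[-0.116   0.0012  0.0574] (array([-0.047 ,  0.0005,  0.0014]), array([0.5641, 0.0294, 0.057 ]))
```

```bash
python3 -m inch '{"grip":[0,0,0,0,0,0],"offset":[[-0.008,0,-0.001],[-0.008,0,0],[-0.008,0,0],[-0.008,0,0],[-0.006,0,0],[0,0,0]],"turn":[0,0,0,0,0,0]}'
python3 -c "
from h import *
print(where(),todo(-.069,0,.057))
from workcell import *
d=read_camera('top');cv2.imwrite('pics/t2.png',d['frame'][150:350,200:400,::-1].repeat(3,0).repeat(3,1))
d=read_camera('scene');cv2.imwrite('pics/s2.png',d['frame'][150:350,200:400,::-1].repeat(3,0).repeat(3,1))"
```

```text
clock: 5.05
ee_pos: [0.5548, 0.0287, 0.0576]
ee_rot: [[-0.927, 0.002, 0.374], [-0.374, 0.001, -0.927], [-0.002, -1.0, -0.0]]
force: [-0.0, -0.3, -0.6]
gripper_width: 0.0005
[-0.0779  0.0028  0.0576] (array([-0.0089,  0.0006,  0.0028]), array([0.5641, 0.0294, 0.057 ]))
```

View pics/s2.png

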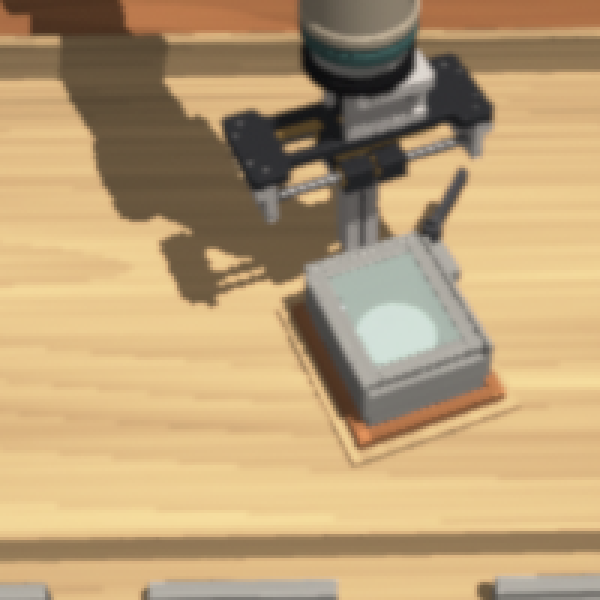

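```bash
python3 -m inch '{"grip":[0,0,0,0],"offset":[[-0.004,0,0],[-0.003,0,0],[-0.002,0,0],[0,0,0]],"turn":[0,0,0,0]}'
python3 -c "
from h import *
print(where())"
python3 -m inch '{"grip":[0,0],"offset":[[-0.002,0,0],[0,0,0]],"turn":[0,0]}'
python3 -c "
from h import *
print(where())"
```

```text
clock: 5.65
ee_pos: [0.5604, 0.0308, 0.0573]
ee_rot: [[-0.928, -0.003, 0.373], [-0.373, -0.001, -0.928], [0.003, -1.0, -0.001]]
force: [-4.7, -0.9, 3.1]
gripper_width: 0.0002
[-0.0719  0.0026  0.0573]
clock: 5.9
ee_pos: [0.5605, 0.0308, 0.0572]
ee_rot: [[-0.928, -0.007, 0.373], [-0.373, -0.002, -0.928], [0.007, -1.0, -0.001]]
force: [-7.6, -2.6, 6.8]
gripper_width: 0.0004
[-0.0719  0.0026  0.0572]
```

```bash
python3 -m inch '{"grip":[0,0,0],"offset":[[-0.002,0,0],[0,0,0],[0,0,0]],"turn":[0,0,0]}'
python3 -c "
from h import *
print(where())"
python3 -m inch '{"grip":[0,0,0,0],"offset":[[0.01,0,0],[0.03,0,0],[0.03,0,0],[0,0,0]],"turn":[0,0,0,0]}'
python3 -c "
from h import *
print(where())
from workcell import *
d=read_camera('top');cv2.imwrite('pics/t3.png',cv2.resize(d['frame'][190:310,220:360,::-1],None,fx=5,fy=5,interpolation=2))
d=read_camera('scene');cv2.imwrite('pics/s3.png',cv2.resize(d['frame'][190:310,260:400,::-1],None,fx=5,fy=5,interpolation=2))"
```

```text
clock: 6.28
ee_pos: [0.5605, 0.0308, 0.0571]
ee_rot: [[-0.928, -0.01, 0.373], [-0.373, -0.002, -0.928], [0.01, -1.0, -0.001]]
force: [-11.0, -3.0, 8.9]
gripper_width: 0.0004
[-0.0719  0.0026  0.0571]
clock: 6.78
ee_pos: [0.4999, 0.0058, 0.0577]
ee_rot: [[-0.928, 0.0, 0.372], [-0.372, -0.0, -0.928], [-0.0, -1.0, 0.0]]
force: [-0.2, 1.2, 0.9]
gripper_width: 0.0002
[-0.1374  0.0019  0.0577]
```

View pics/s3.png

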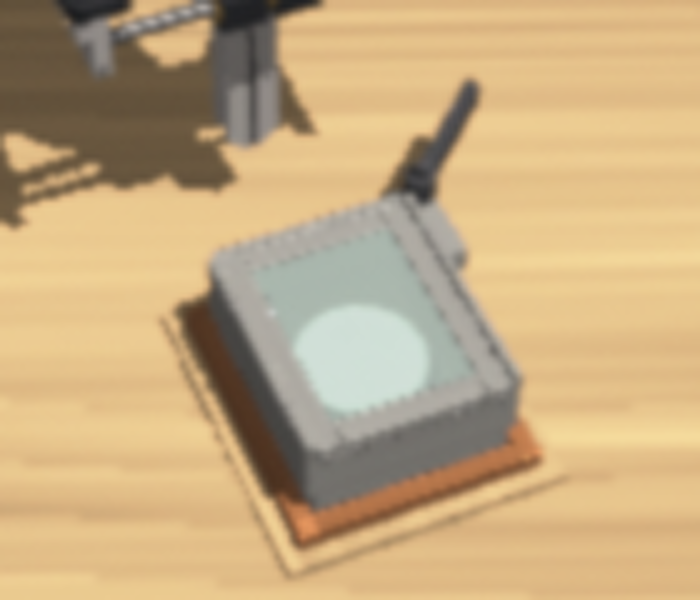

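View pics/t3.png

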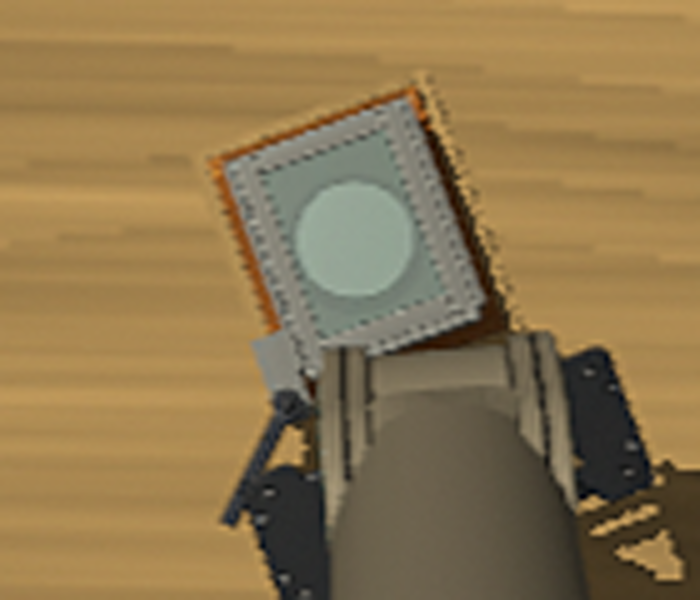

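```bash
python3 -m inch '{"grip":[0,0,0,0,0],"offset":[[0,-0.055,0],[0,0,-0.04],[-0.03,0,-0.045],[-0.03,0,-0.04],[0,0,0]],"turn":[0,0,0,0,0]}'
python3 -c "
from h import *
from workcell import read_camera
print(where(),todo(-.075,.125,.061))
for c in('top','scene'):
  d=read_camera(c)
  print(c,(5*(proj(b2w(BP,[(-.061,.045,.051),(-.061,-.045,.051)]),d)-[220 if c=='top' else 260,190]+.4)).round())
  u=220 if c=='top' else 260
  cv2.imwrite('pics/'+c+'4.png',cv2.resize(d['frame'][190:310,u:u+140,::-1],None,fx=5,fy=5,interpolation=2))
"
```

```text
clock: 7.5
ee_pos: [0.5123, 0.1517, 0.1129]
ee_rot: [[-0.924, 0.004, 0.381], [-0.381, 0.004, -0.924], [-0.006, -1.0, -0.002]]
force: [0.4, -0.2, 0.5]
gripper_width: 0.0007
[-0.0718  0.1328  0.1129] (array([0.0036, 0.0518, 0.0079]), array([0.5122, 0.1433, 0.061 ]))
top [[313. 378.]
 [484. 314.]]
scene [[398. 195.]
 [212. 255.]]
```

View pics/scene4.png

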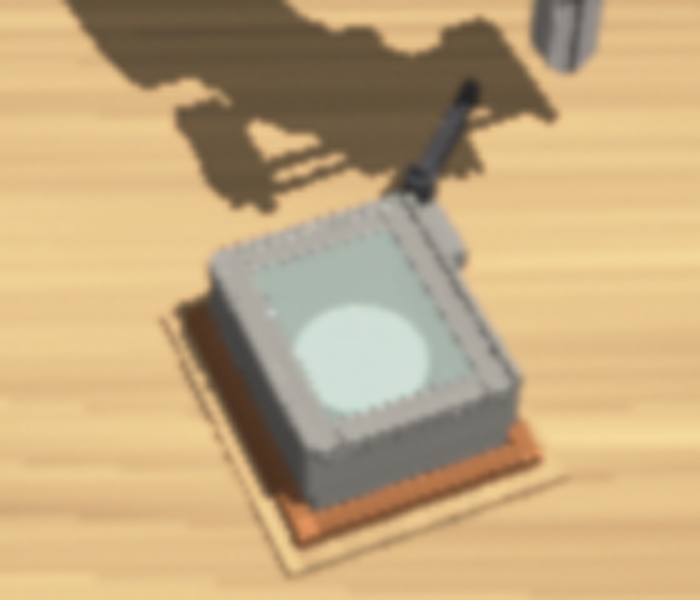

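View pics/top4.png

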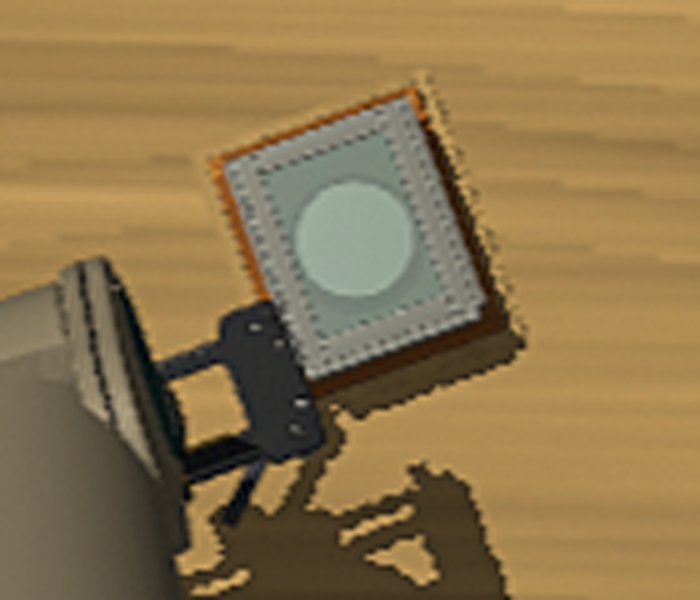

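```bash
python3 -m inch '{"grip":[0,0,0,0,0,0,0,0],"offset":[[0,0.03,0],[0,0.022,0],[0,0,0],[0.01,0,0.012],[0.008,0,0.01],[0.008,0,0.008],[0.007,0,0.007],[0,0,0]],"turn":[0,0,0,0,0,0,0,0]}'
python3 -c "
from h import *
from workcell import read_camera
print(where())
d=read_camera('scene')
cv2.imwrite('pics/s5.png',cv2.resize(d['frame'][190:310,260:400,::-1],None,fx=5,fy=5,interpolation=2))
"
```

```text
clock: 8.6
ee_pos: [0.4926, 0.0969, 0.0607]
ee_rot: [[-0.928, -0.001, 0.372], [-0.372, -0.001, -0.928], [0.001, -1.0, 0.0]]
force: [-0.3, 0.8, -0.2]
gripper_width: 0.0006
[-0.1104  0.0892  0.0607]
```

View pics/s5.png

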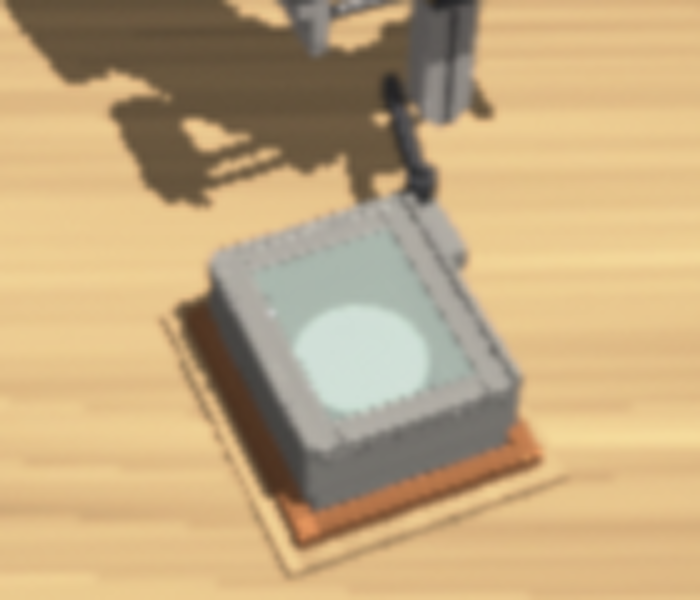

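The finger block (tip about 445,120) has swung the bar to point roughly along -x (tip 393,80). I'll carry on round the arc.

```bash
python3 -m inch '{"grip":[0,0,0,0,0,0,0,0],"offset":[[0.008,0,0.011],[0.003,0,0.012],[0,0,0.011],[-0.003,0,0.01],[-0.006,0,0.01],[-0.008,0,0.008],[-0.009,0,0.006],[0,0,0]],"turn":[0,0,0,0,0,0,0,0]}'
python3 -c "
from h import *
from workcell import read_camera
print(where())
d=read_camera('scene')
cv2.imwrite('pics/s6.png',cv2.resize(d['frame'][190:310,260:400,::-1],None,fx=5,fy=5,interpolation=2))
"
```

```text
clock: 9.65
ee_pos: [0.5338, 0.0404, 0.0605]
ee_rot: [[-0.928, 0.002, 0.373], [-0.373, -0.0, -0.928], [-0.002, -1.0, 0.001]]
force: [-0.1, -0.6, -0.5]
gripper_width: 0.0005
[-0.093   0.0214  0.0605]
```

View pics/s6.png

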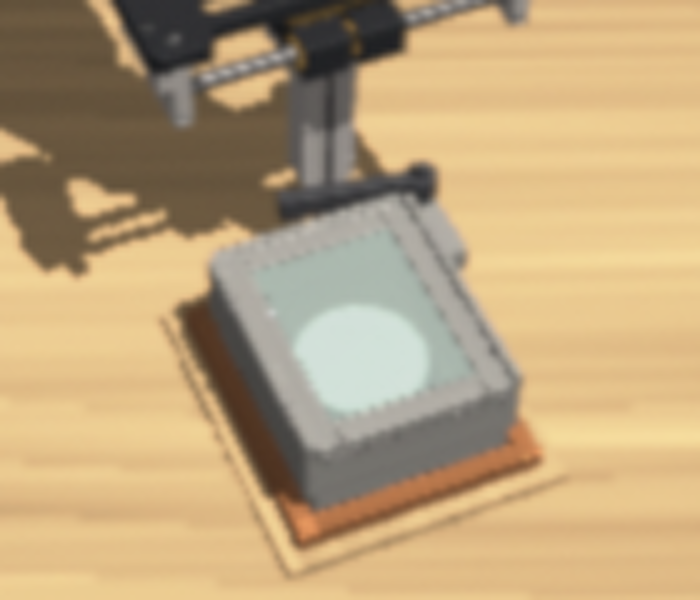

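The bar (pivot 425,180 to tip 285,205) is nearly across. I'll push the last part in +x and toward the tip, watching the force.

```bash
python3 -m inch '{"grip":[0,0,0,0,0],"offset":[[-0.004,0,0.002],[-0.003,0,0.002],[-0.003,0,0.001],[-0.002,0,0],[0,0,0]],"turn":[0,0,0,0,0]}'
python3 -c "
from h import *
print(where())"
python3 -m inch '{"grip":[0,0,0],"offset":[[-0.002,0,0],[0,0,0],[0,0,0]],"turn":[0,0,0]}'
python3 -c "
from h import *
print(where())"
```

```text
clock: 10.32
ee_pos: [0.5449, 0.0403, 0.0604]
ee_rot: [[-0.928, -0.001, 0.373], [-0.373, -0.0, -0.928], [0.001, -1.0, 0.0]]
force: [-1.5, -0.1, 1.2]
gripper_width: 0.0002
[-0.0829  0.0172  0.0604]
clock: 10.7
ee_pos: [0.545, 0.0403, 0.0603]
ee_rot: [[-0.928, -0.004, 0.373], [-0.373, -0.001, -0.928], [0.004, -1.0, -0.0]]
force: [-4.5, -2.6, 4.5]
gripper_width: 0.0004
[-0.0827  0.0172  0.0603]
```

```bash
python3 -m inch '{"grip":[0,0,0],"offset":[[-0.003,0,0],[0,0,0],[0,0,0]],"turn":[0,0,0]}'
python3 -c "
from h import *
print(where())"
python3 -m inch '{"grip":[0,0,0,0,0,0,0],"offset":[[0.01,0,0],[0.03,0,0],[0.02,-0.02,0.02],[0,-0.05,0.04],[0,-0.05,0.05],[0,0,0.05],[0,0,0]],"turn":[0,0,0,0,0,0,0]}'
python3 -c "
from h import *
from workcell import read_camera
print(where())
for c in('top','scene'):
  d=read_camera(c)
  u=220 if c=='top' else 260
  print(c,(5*(proj(b2w(BP,[(-.068,.06,.05),(-.068,-.006,.05)]),d)-[u,190]+.4)).round())
  cv2.imwrite('pics/'+c+'7.png',cv2.resize(d['frame'][190:310,u:u+140,::-1],None,fx=5,fy=5,interpolation=2))
"
```

```text
clock: 11.08
ee_pos: [0.5452, 0.0403, 0.0602]
ee_rot: [[-0.928, -0.009, 0.373], [-0.373, -0.003, -0.928], [0.01, -1.0, -0.001]]
force: [-9.8, -4.5, 8.0]
gripper_width: 0.0002
[-0.0825  0.0172  0.0602]
clock: 11.95
ee_pos: [0.5536, -0.1272, 0.1744]
ee_rot: [[-0.93, 0.005, 0.367], [-0.367, -0.003, -0.93], [-0.004, -1.0, 0.005]]
force: [-0.7, -0.5, -0.8]
gripper_width: 0.0004
[-0.1368 -0.1415  0.1744]
top [[290. 402.]
 [415. 355.]]
scene [[422. 177.]
 [287. 219.]]
```

View pics/scene7.png

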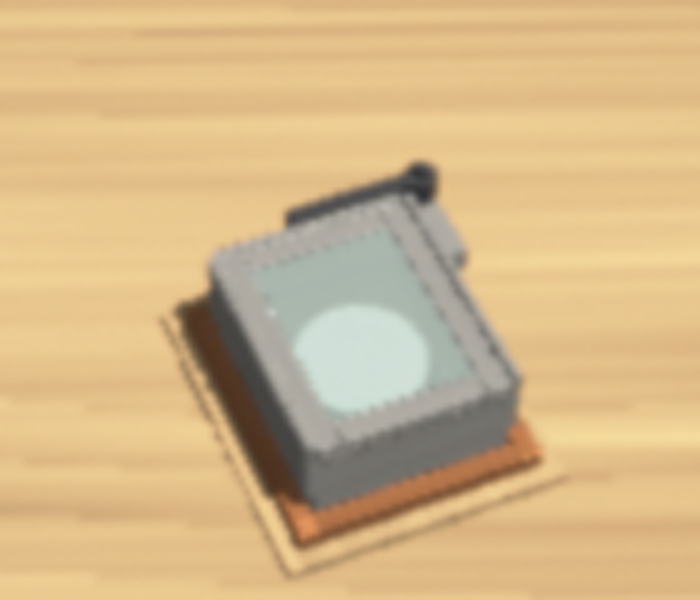

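View pics/top7.png

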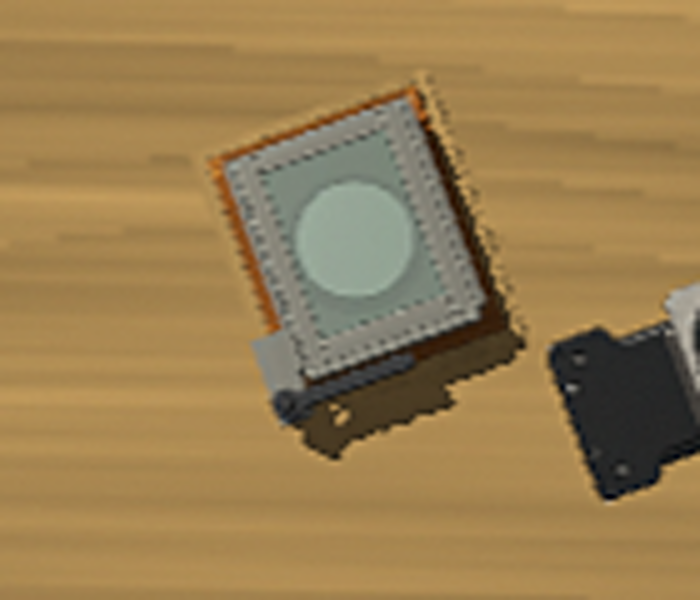

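```bash
python3 -c "
from workcell import r
s=r.get_state();print(s['clock'],s['force'])
print(r.hand_in())"
```

```text
12.05 [ 0.20617692  0.24031917 -0.20820603]
the job is handed in; nothing more can be done
None
```

The optical flat box is closed: the lid is shut, the latch lies across in front of it, and I handed the job in at about 12 s of the 48 s allowed. I only pushed, with the fingers closed. No verdict was reported.

- **Lid:** I pushed it until it stopped moving, with about 11 N of force. In the pictures its edges line up with where a shut lid should be, to within about 3 px.
- **Latch:** I swung it round until it stopped, at about 10 N. It stopped 10.6–10.8 mm short of where the lid did, close to the 11 mm expected. The bar is within about 0.01 rad of fully across in the scene camera and about 0.04 rad in the top camera. The allowance is 0.12 rad, and the gap is within how well I can read the pixels.
- **Box:** it shows no visible movement in its cradle.
- **Micrometers and surface gauge:** I kept the arm's path well clear of them, but did not measure them again at the end.
- **Contact:** the arm is clear of everything, with only about 0.2 N of noise on the force reading.
- **Disagreement:** at both stops the tool stood about 3 mm further out than I predicted. That is most likely finger depth and calibration error.

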